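# Fork the abrasive roll off its spindle onto the scale

### The arm

A 6-joint arm with a two-finger parallel gripper is mounted at the origin on the work surface. World frame = base frame: x ahead of the robot, y to its left, z up, the work surface at z = 0. Lengths are in m, angles in rad, forces in N, time in s.
With the tool pointing down it reaches from about 0.3 to 0.775 m from the base axis. Payload 14.6 kg.
Tool frame: the origin (TCP) lies on the centre line of the jaws, within the pads' length; the fingertips stand 19 mm ahead of it and the grasp point (between the pads) is the TCP; z points along the fingers, y is the direction in which the jaws open and shut (so a half turn about z gives the same grasp; the last joint's range is limited). The gripper opens to 94 mm and grips with 3 to 60 N. Pads are 16 mm wide; open, the fingers measure 119 mm over their backs; the gripper's body (75 mm by 177 mm) begins 78 mm behind the grasp point.
Start: joints at [1.246, 0.3, 1.521, -0, 1.321, -0.067], TCP at [0.14, 0.532, 0.224] pointing down, gripper open.
Joint ranges: [-3.03, 3.03], [-0.79, 2.21], [0.23, 2.52], [-1.04, 4.18], [0, 3.07], [-2.55, 2.55]. Speed limits (rad/s): [2.22, 2.22, 2.57, 3.14, 3.14, 3.14].

### API

Orientations are given as [roll, pitch, yaw] about the fixed x, y, z axes, in that order (R = Rz(yaw) Ry(pitch) Rx(roll)).
In Python, from station import ctrl gives the robot as it stands. The module is installed in compiled form; this text tells all that it offers.
- The arm moves only by the shell command python3 -m creep 'ROWS' [FORCE]. ROWS is a JSON object of lists of equal length, an entry for each row: "translation": the shift along the world's x, y, z in mm, a list of three; "yaw": the turn about the world's z in rad; "gripper": the closure in counts, from 0 (fully open) to 255 (shut). A call has 1 to 5 rows; each row is the pose to reach, as a shift and turn from the pose measured when the call began; what a row does not reach only later rows make up. A row lasts 1/12 s, in which the tool goes at most 41.7 mm and 7.16 degrees, less where a joint would pass 70% of its speed; a pose out of reach is approached as far as the arm can. A call with a gripper value outside its range is refused whole. The fingers move at their own pace and stop on an object; FORCE is the grip in N (left out, the last holds). Time passes only in rows, so rows that repeat a pose let the fingers close. It gives the time, the measured TCP pose, the force and the opening at its end, in the units of the state.
- ctrl.get_obs(): the state, without advancing time (a new reading comes with each control period).
- ctrl.camera(name): name is "side" or "top" or "wrist"; returns a dict with "pixels" (384x512x3 uint8, red, green, blue), "depth" (384x512 float32, m along the optical axis (not along the pixel's ray), 0 where there is no reading), "fx", "fy", "cx", "cy" (pixels), "R" (3x3) and "t" (3): a world point X has camera coordinates R X + t; the wrist camera has in their place "tool_from_camera" (4x4, takes a point from camera to tool coordinates, whose origin is the TCP and whose axes are the flange's). Camera axes: x right, y down, z forward; pixel columns grow to the right and rows downward; lengths in m; the calibration is good to about 2 mm. A picture is of the moment at which its call begins: read the wrist's pose just before it.
- ctrl.hand_in(): hands the job in, once; it reports no verdict.
The state is a dict: "time_s": time; "qpos": joint angles; "joint_vel": joint speeds; "tau": joint torques, N m; "ee_pos": TCP position; "eef_rot": TCP orientation; "force": force on the tool from outside, world axes, zero at the start; "moment": the same for the moment, N m; "grip_width": finger opening in m.
Only numpy, scipy, OpenCV 4.12 (cv2) and the standard library are available. Lean on these libraries where they do the work, as an engineer would, in place of code of your own. Each camera call takes 0.05 s, during which the arm holds its last target. There are 200 camera calls.

### The job

With the two-pronged lifting fork, pry the holder's hold-down bar up by its wide end until it falls open by itself, then run the fork under the roll of abrasive strip and lift the roll off its spindle. Set the roll flat and centred on the small round pan of the bench scale to be weighed, draw the fork out, and lay the fork back down flat on the bench, clear of the holder and scale, leaving the bar open. Do it all with the fork: the gripper must not touch the roll or the holder, the roll must not be tipped over, and the other things on the bench stay where they are.

Things in the scene. Friction and masses are not known exactly. Their poses are not given: they have to be found in the camera images.
- holder: fixed roll holder; origin on the bench under the spindle's axis. Base plate 14 mm thick, x -53 to 97 mm, y +-55. A collar 46 mm across carries the roll at height 48 mm (34 mm gap under the roll); above it the spindle, 20 mm across, to 104 mm. Hinge posts at x = 80 mm, 122 high; the bar lies from them over the spindle towards -x. The fork comes in from the -x side, pointing along +x
- spindle_tip (a point): top of the spindle, on its axis, 104 mm above the bench
- bar (a joint): angle of the hold-down bar, rad: 0 shut and level, 1.75 fully open. Hinge axis along the holder's y, at its x = 80 mm, height 114 mm, with a round counterweight 55 mm above it: the bar falls back shut below about 0.35 rad and falls open by itself beyond about 0.45. Lifting its end takes about 0.5 N
- bar_end (a point): free end of the bar: lower edge of its end face, mid-width, 157 mm from the hinge, 108 mm above the bench when shut. The bar is a strip 16 mm wide, 5 thick, ending in a cross-piece 96 mm wide (holder's y) and 20 mm long, which overhangs the roll's rim by 5 to 25 mm; both prongs fit under it
- roll: brown roll of abrasive strip wound on a cardboard core, outside 104 mm, bore 32 mm, 40 mm high, about 0.22 kg; origin in the middle of its underside, z along its axis. It stands on the holder's collar around the spindle
- fork: lifting fork lying flat: aluminium, 6 mm thick, with an upright wooden grip, 0.16 kg. Origin at its underside below the grip's centre; z up, x to the prong tips. Grip 40 mm (x) by 20 mm (y), z 6 to 72. Plate x -20 to 40, 98 wide. Two prongs 18 mm wide, x 40 to 150, centred at y +-40, the slot between them 62 mm wide
- scale: fixed white bench scale, 120 x 120 mm, 26 mm high; origin under its centre; in its middle a round steel pan 46 mm across stands on a neck, the pan's top 58 mm above the bench (a 25 mm gap between the body and the pan's rim; neck 36 mm across)
- pan (a point): centre of the top face of the scale's pan, 58 mm above the bench
- mug: bystander: brown glass tea mug, 78 mm across, 100 mm high; leave it alone
- tape_measure: bystander: yellow tape measure, 66 x 30 x 58 mm; leave it alone
- stone: bystander: dark half-carved round stone, 132 mm across, 26 mm high; leave it alone
- chisel: bystander: slim hand tool with a handle, 170 mm long, lying near the robot; leave it alone
- clear_box: bystander: clear open plastic box, 90 x 75 x 60 mm; leave it alone
- brush: bystander: dusting brush, 170 mm long, lying; leave it alone
- tin: bystander: round brown tin, 74 mm across, 40 mm high; leave it alone
Things that resemble listed ones, but are neither listed nor needed, are in the scene too. Leave any purple, red or turquoise look-alike of the scale alone.

How it is judged:
By the outcome, as a careful person would: the job done as asked, in the order asked, and still so for the second after the job is handed in, with the robot touching nothing.
It also fails if it takes over 70 s, if anything falls off the work surface, if the arm or the gripper's body presses on something with over 40 N, if the wrist force passes 120 N, or if a joint passes its speed limit or range.

## Working session

There is one attempt and no reset: what is moved stays moved. The work goes in short steps, Python scripts to look and compute and a shell command to move; the robot and the scene stay as the last step left them, time stands still between calls to the robot, and variables do not carry over. Pictures are saved under pics/ and viewed, about 8 in all and at most 12, crops included, and the job is handed in when it is done.

```bash
mkdir -p pics; cat > h.py <<'E'
from station import ctrl
import numpy as np, cv2
def cam(n):
    c=ctrl.camera(n); return c
def world(c,u,v,z=None):
    # from depth
    d=c['depth'][int(v),int(u)]
    p=np.array([(u-c['cx'])/c['fx']*d,(v-c['cy'])/c['fy']*d,d])
    return c['R'].T@(p-c['t'])
def cloud(c):
    d=c['depth'];v,u=np.mgrid[:384,:512]
    p=np.stack([(u-c['cx'])/c['fx']*d,(v-c['cy'])/c['fy']*d,d],-1)
    return (p-c['t'])@c['R']
E
python3 - <<'E'
from h import *
import pickle
o=ctrl.get_obs();print({k:np.round(v,3) for k,v in o.items()})
C={}
for n in('top','side'):
    c=cam(n);C[n]=c
    print(n,c['fx'],np.round(c['R'],3).tolist(),np.round(c['t'],3),(c['depth']==0).mean())
    cv2.imwrite(f'pics/{n}0.png',cv2.resize(c['pixels'][:,:,::-1],(800,600)))
pickle.dump(C,open('C0.pkl','wb'))
E
```

```text
{'time_s': np.float64(0.0), 'qpos': array([ 1.246,  0.3  ,  1.522, -0.   ,  1.321, -0.067]), 'joint_vel': array([ 0.001,  0.001,  0.002, -0.001, -0.001, -0.   ]), 'tau': array([-0.0000e+00, -5.3181e+01, -3.5274e+01,  7.1000e-02,  2.4000e-02,
       -0.0000e+00]), 'ee_pos': array([0.14 , 0.532, 0.224]), 'eef_rot': array([-3.14 , -0.   ,  2.884]), 'force': array([0.467, 0.01 , 0.851]), 'moment': array([0.033, 0.001, 0.06 ]), 'grip_width': np.float64(0.094)}
top 471.0023338342464 [[-0.023, -1.0, -0.007], [-0.988, 0.024, -0.151], [0.151, 0.003, -0.988]] [0.078 0.522 1.854] 0.0037485758463541665
side 473.88287263392607 [[0.985, -0.17, 0.015], [-0.113, -0.714, -0.691], [0.128, 0.679, -0.723]] [-0.508  0.148  1.447] 0.003916422526041667
```

View pics/top0.png

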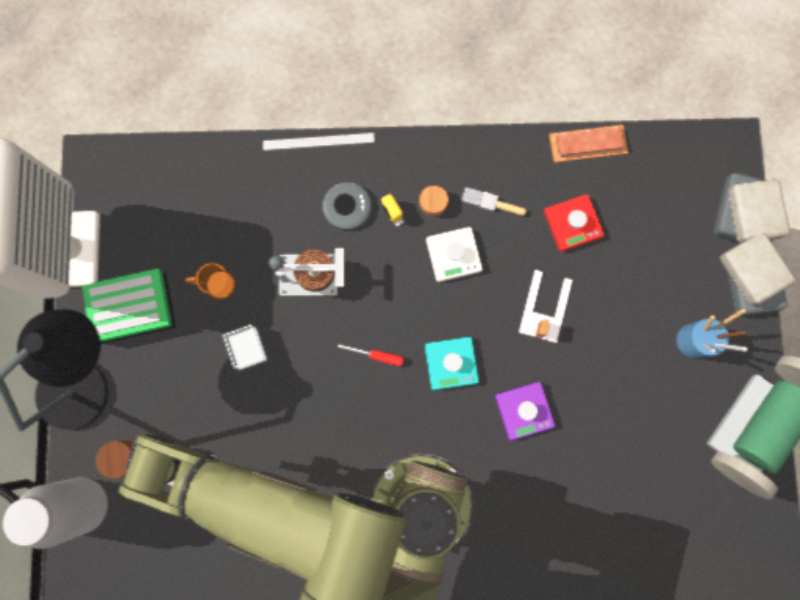

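View pics/side0.png

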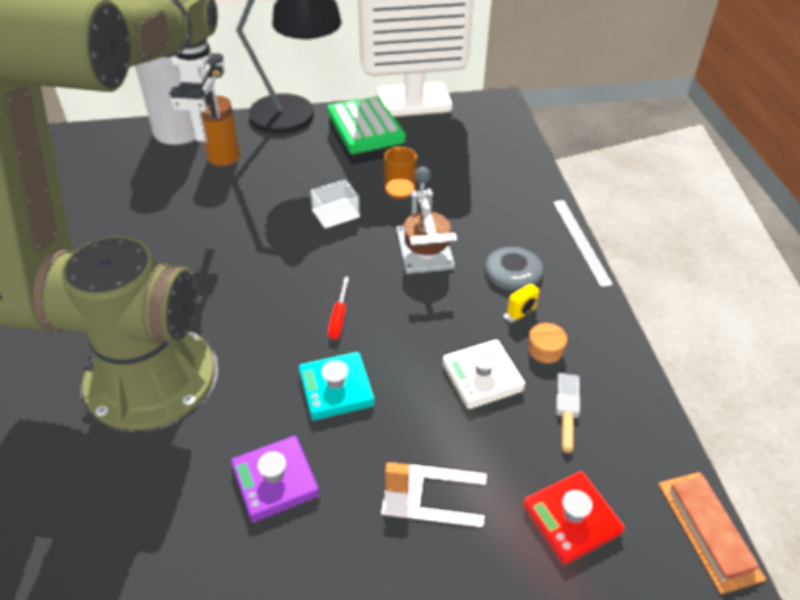

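The top view (800x600) shows the holder at (315,270) with its hinge to the left (+y) and the roll on it. The white scale is at (455,255) and the fork at (545,305), prongs up (+x). The side view agrees with this. Next I'll measure from both clouds.

```bash
python3 - <<'E'
from h import *
import pickle
C=pickle.load(open('C0.pkl','rb'))
def rect(P):
    r=cv2.minAreaRect((P[:,:2]*1000).astype(np.float32)); return [np.round(x,1) for x in r]
def circ(P):
    c,r=cv2.minEnclosingCircle((P[:,:2]*1000).astype(np.float32)); return np.round(c,1),round(r,1),len(P)
# rough centres from top
for n in C:
    c=C[n];X=cloud(c);hsv=cv2.cvtColor(c['pixels'],cv2.COLOR_RGB2HSV);g=c['depth']>0
    if n=='top':
        A={k:X[int(v*.64),int(u*.64)] for k,(u,v) in dict(hold=(290,290),pan=(457,251),grip=(545,325),slot=(545,295),roll=(315,270)).items()};print({k:np.round(v,3) for k,v in A.items()})
    def near(a,r): return g&(np.hypot(X[...,0]-A[a][0],X[...,1]-A[a][1])<r)
    z=X[...,2];S=hsv[...,1];V=hsv[...,2]
    bench=near('slot',.15)&(V<70);print(n,'bench z',np.median(z[bench]))
    m=near('slot',.12)&(V>150)&(S<60)&(z<.03);print('fork',rect(X[m]),np.median(z[m]),m.sum())
    m=near('slot',.12)&(S>100)&(V>90)&(z>.055);print('grip top',rect(X[m]),X[m].mean(0).round(4),m.sum())
    m=near('pan',.12)&(z>.045)&(z<.075)&(S<60);print('pan',circ(X[m]),X[m].mean(0).round(4))
    m=near('pan',.12)&(z>.018)&(z<.034);print('scale',rect(X[m]),m.sum())
    m=near('hold',.13)&(z>.009)&(z<.02);print('base',rect(X[m]),m.sum())
    m=near('roll',.08)&(z>.075)&(z<.1)&(S>80);print('roll top',circ(X[m]),np.median(z[m]))
    m=near('roll',.12)&(z>.105)&(z<.123)&(S<80);print('bar',rect(X[m]),np.median(z[m]),m.sum())
    for i in np.arange(-.09,.11,.02):
        q=X[m&(abs(X[...,1]-A['roll'][1]-i)<.01)]
        if len(q): print('   dy',round(i,2),len(q),(q.min(0)*1000).round(),(q.max(0)*1000).round())
E
```

```text
{'hold': array([0.558, 0.327, 0.013]), 'pan': array([ 0.641, -0.109,  0.062]), 'grip': array([ 0.439, -0.319,  0.082]), 'slot': array([ 0.532, -0.342, -0.008]), 'roll': array([0.591, 0.251, 0.111])}
top bench z 0.00020277606889135966
fork [array([ 499.9, -342. ]), array([105.6, 175.5]), np.float64(72.4)] 0.005993643270757098 593
grip top [array([ 435.9, -321.1]), array([18.6, 35.8]), np.float64(72.2)] [ 0.4358 -0.3197  0.0698] 48
pan (array([ 640.7, -107. ]), 22.9, 99) [ 0.6407 -0.107   0.0579]
scale [array([ 667.7, -100.8]), array([177.3, 121.2]), np.float64(12.4)] 674
base [array([563. , 332.6]), array([228.5, 246.3]), np.float64(25.5)] 319
roll top (array([595.2, 256.4]), 53.0, 379) 0.08924946556744298
bar [array([596.1, 262.3]), array([164.8,  91.8]), np.float64(89.2)] 0.11345961450708975 256
   dy -0.07 66 [549. 179. 105.] [641. 189. 123.]
   dy -0.05 57 [550. 191. 105.] [641. 208. 121.]
   dy -0.03 19 [589. 211. 107.] [602. 231. 120.]
   dy -0.01 21 [587. 231. 105.] [602. 251. 122.]
   dy 0.01 20 [588. 251. 105.] [604. 271. 121.]
   dy 0.03 20 [590. 271. 106.] [604. 290. 121.]

[... 492 characters left out ...]
, 123.8]), np.float64(11.0)] 1108
base [array([592.2, 320.3]), array([239.5, 109.1]), np.float64(89.4)] 312
roll top (array([591.8, 252.7]), 54.0, 260) 0.08707670720392996
bar [array([592.1, 260. ]), array([169.8,  95.2]), np.float64(89.6)] 0.11265969951071553 319
   dy -0.07 90 [544. 175. 105.] [639. 191. 117.]
   dy -0.05 61 [544. 191. 106.] [639. 211. 117.]
   dy -0.03 18 [583. 211. 108.] [599. 229. 116.]
   dy -0.01 22 [584. 231. 106.] [601. 250. 117.]
   dy 0.01 19 [585. 251. 106.] [601. 271. 116.]
   dy 0.03 18 [585. 271. 107.] [600. 290. 120.]
   dy 0.05 17 [585. 292. 109.] [600. 310. 118.]
   dy 0.07 41 [573. 311. 106.] [614. 331. 122.]
   dy 0.09 33 [572. 331. 105.] [614. 345. 123.]
```

```bash

python3 -m creep '{"translation":[[32,-22,0],[64,-44,0],[96,-66,0],[128,-88,0],[160,-110,0]],"yaw":[-0.1,-0.2,-0.3,-0.42,-0.53],"gripper":[0,0,0,0,0]}'
python3 -m creep '{"translation":[[24,-32,0],[48,-64,0],[72,-96,0],[96,-128,0],[120,-160,0]],"yaw":[-0.1,-0.2,-0.3,-0.42,-0.53],"gripper":[0,0,0,0,0]}'
python3 -m creep '{"translation":[[8,-38,0],[16,-76,0],[24,-114,0],[32,-152,0],[40,-190,0]],"yaw":[-0.1,-0.2,-0.3,-0.42,-0.53],"gripper":[0,0,0,0,0]}'
python3 -m creep '{"translation":[[0,-38,0],[0,-76,0],[0,-114,0],[0,-152,0],[0,-190,0]],"yaw":[-0.1,-0.2,-0.3,-0.42,-0.53],"gripper":[0,0,0,0,0]}'
```

```text
time_s: 0.52
ee_pos: [0.3013, 0.4203, 0.2238]
eef_rot: [-3.14, -0.0, 2.348]
force: [1.2, 1.2, 0.1]
grip_width: 0.094
time_s: 0.93
ee_pos: [0.422, 0.2584, 0.2237]
eef_rot: [-3.14, 0.0, 1.812]
force: [0.9, 1.1, 0.0]
grip_width: 0.0943
time_s: 1.35
ee_pos: [0.4618, 0.0665, 0.2236]
eef_rot: [-3.14, 0.0, 1.276]
force: [0.1, 0.0, -0.8]
grip_width: 0.0943
time_s: 1.77
ee_pos: [0.4613, -0.1253, 0.2235]
eef_rot: [-3.14, 0.0, 0.74]
force: [-0.2, 0.1, -0.4]
grip_width: 0.0939
```

```bash

python3 -m creep '{"translation":[[-4,-30,0],[-8,-60,0],[-12,-90,0],[-16,-120,0],[-20,-140,0]],"yaw":[-0.1,-0.2,-0.3,-0.42,-0.53],"gripper":[0,0,0,0,0]}'
python3 -m creep '{"translation":[[-2,-20,0],[-4,-40,0],[-6,-56,0],[-6,-56,0],[-6,-56,0]],"yaw":[-0.12,-0.24,-0.36,-0.48,-0.517],"gripper":[0,0,0,0,0]}'
python3 - <<'E'
from h import *
o=ctrl.get_obs();c=ctrl.camera('wrist')
from scipy.spatial.transform import Rotation as Ro
R=Ro.from_euler('xyz',o['eef_rot']).as_matrix();T=c['tool_from_camera']
print(o['ee_pos'],o['eef_rot'],np.round(T,3).tolist(),c['fx'])
d=c['depth'];v,u=np.mgrid[:384,:512]
p=np.stack([(u-c['cx'])/c['fx']*d,(v-c['cy'])/c['fy']*d,d],-1)
X=(p@T[:3,:3].T+T[:3,3])@R.T+o['ee_pos']
np.savez('w1.npz',X=X,px=c['pixels'])
cv2.imwrite('pics/w1.png',c['pixels'][:,:,::-1])
hsv=cv2.cvtColor(c['pixels'],cv2.COLOR_RGB2HSV);S=hsv[...,1];V=hsv[...,2];z=X[...,2];g=(d>0)
m=g&(S>100)&(V>80)&(z>.055)&(z<.085);print('grip',X[m].mean(0),cv2.minAreaRect((X[m][:,:2]*1000).astype(np.float32)),np.median(z[m]),m.sum())
m=g&(S<60)&(V>120)&(z>.001)&(z<.012);print('plate',cv2.minAreaRect((X[m][:,:2]*1000).astype(np.float32)),np.median(z[m]))
E
```

```text
time_s: 2.18
ee_pos: [0.4406, -0.2676, 0.2231]
eef_rot: [-3.139, 0.001, 0.203]
force: [-0.1, 0.8, -0.1]
grip_width: 0.0942
time_s: 2.6
ee_pos: [0.4342, -0.3243, 0.2225]
eef_rot: [-3.139, 0.002, -0.322]
force: [0.6, 0.4, -1.1]
grip_width: 0.0941
[ 0.4341763  -0.32432695  0.22252365] [-3.13891028e+00  1.65983821e-03 -3.22384210e-01] [[-0.001, -0.965, -0.263, 0.076], [1.0, -0.001, -0.0, 0.0], [-0.0, -0.263, 0.965, -0.16], [0.0, 0.0, 0.0, 1.0]] 284.5677891580899
grip [ 0.4387826  -0.32184384  0.07073398] ((437.8406677246094, -321.63165283203125), (19.592159271240234, 39.395538330078125), 73.46963500976562) 0.07113827070491827 593
plate ((542.8455810546875, -255.62083435058594), (315.251953125, 181.38107299804688), 63.28089141845703) 0.005429010658517447
```

View pics/w1.png

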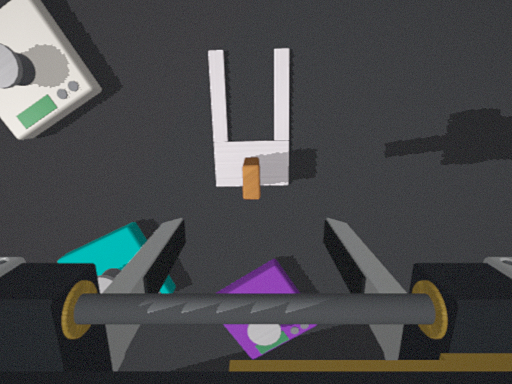

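```bash

python3 -m creep '{"translation":[[4,3,-40],[4,3,-80],[4,3,-120],[4,3,-150],[4,3,-165]],"yaw":[0.017,0.017,0.017,0.017,0.017],"gripper":[0,0,0,0,0]}'
python3 -m creep '{"translation":[[0,0,-12],[0,0,-12],[0,0,-12],[0,0,-12],[0,0,-12]],"yaw":[0,0,0,0,0],"gripper":[0,255,255,255,255]}' 45
python3 -m creep '{"translation":[[0,0,0],[0,0,0],[0,0,0],[0,0,0],[0,0,0]],"yaw":[0,0,0,0,0],"gripper":[255,255,255,255,255]}'
python3 -m creep '{"translation":[[0,0,0],[0,0,0],[0,0,0],[0,0,0],[0,0,0]],"yaw":[0,0,0,0,0],"gripper":[255,255,255,255,255]}'
```

```text
time_s: 3.07
ee_pos: [0.4368, -0.3195, 0.0535]
eef_rot: [-3.137, 0.007, -0.302]
force: [0.4, -0.6, -0.9]
grip_width: 0.0941
time_s: 3.48
ee_pos: [0.4373, -0.3199, 0.0428]
eef_rot: [-3.138, 0.005, -0.301]
force: [-0.4, -0.3, -0.3]
grip_width: 0.071
time_s: 3.9
ee_pos: [0.4374, -0.3199, 0.0429]
eef_rot: [-3.138, 0.005, -0.301]
force: [0.5, -0.1, -0.3]
grip_width: 0.0372
time_s: 4.32
ee_pos: [0.4374, -0.32, 0.043]
eef_rot: [-3.138, 0.004, -0.301]
force: [-0.7, -1.9, 2.2]
grip_width: 0.0199
```

```bash

python3 -m creep '{"translation":[[0,0,10],[0,0,30],[0,0,60],[0,0,90],[0,0,120]],"yaw":[0,0,0,0,0],"gripper":[255,255,255,255,255]}'
python3 -m creep '{"translation":[[5,10,0],[12,24,0],[20,40,0],[30,56,0],[39,72,0]],"yaw":[0.05,0.15,0.25,0.36,0.467],"gripper":[255,255,255,255,255]}'
python3 -m creep '{"translation":[[8,15,0],[16,30,0],[24,45,0],[32,60,0],[39,72,0]],"yaw":[0.1,0.2,0.3,0.4,0.467],"gripper":[255,255,255,255,255]}'
python3 -m creep '{"translation":[[8,15,0],[16,30,0],[24,45,0],[32,60,0],[39,72,0]],"yaw":[0.1,0.2,0.3,0.4,0.467],"gripper":[255,255,255,255,255]}'
python3 -m creep '{"translation":[[10,17,-5],[20,34,-10],[30,51,-15],[36,66,-20],[40,74,-25]],"yaw":[0.1,0.2,0.3,0.4,0.467],"gripper":[255,255,255,255,255]}'
cat >> h.py <<'E'
from scipy.spatial.transform import Rotation as Ro
def wrist(name=None):
    o=ctrl.get_obs();c=ctrl.camera('wrist')
    R=Ro.from_euler('xyz',o['eef_rot']).as_matrix();T=c['tool_from_camera']
    d=c['depth'];v,u=np.mgrid[:384,:512]
    p=np.stack([(u-c['cx'])/c['fx']*d,(v-c['cy'])/c['fy']*d,d],-1)
    X=(p@T[:3,:3].T+T[:3,3])@R.T+o['ee_pos']; X[d==0]=np.nan
    if name: cv2.imwrite(f'pics/{name}.png',c['pixels'][:,:,::-1])
    return o,c,X
E
python3 - <<'E'
from h import *
o,c,X=wrist('w2');print(o['ee_pos'],o['eef_rot'])
np.savez('w2.npz',X=X,px=c['pixels'])
E
```

```text
time_s: 4.73
ee_pos: [0.4371, -0.3197, 0.1648]
eef_rot: [-3.138, 0.005, -0.301]
force: [-0.3, -0.4, -1.2]
grip_width: 0.0195
time_s: 5.15
ee_pos: [0.4764, -0.2468, 0.1654]
eef_rot: [-3.137, 0.005, 0.171]
force: [-0.4, 0.1, -1.7]
grip_width: 0.0198
time_s: 5.57
ee_pos: [0.5156, -0.1735, 0.1659]
eef_rot: [-3.137, 0.004, 0.644]
force: [0.7, -0.3, -1.6]
grip_width: 0.02
time_s: 5.98
ee_pos: [0.5548, -0.1003, 0.1664]
eef_rot: [-3.137, 0.004, 1.117]
force: [-0.1, -0.2, -1.7]
grip_width: 0.0195
time_s: 6.4
ee_pos: [0.5952, -0.0245, 0.1416]
eef_rot: [-3.137, 0.004, 1.591]
force: [0.6, 0.2, -1.3]
grip_width: 0.02
[ 0.59518958 -0.02449231  0.14158851] [-3.13672613  0.00384772  1.59083701]
```

View pics/w2.png

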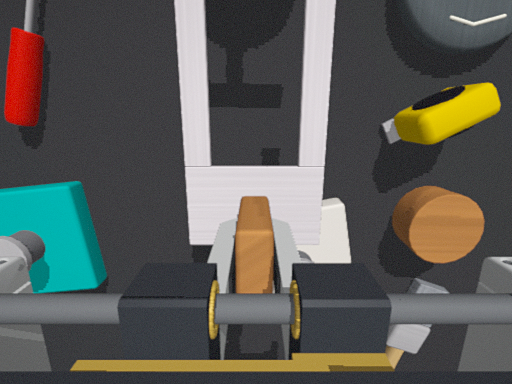

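The wrist view shows the fork held straight, prongs at u 177–333. The tips are out of view, so I'll compare prongs and cross-piece in the top and side views.

```bash
cat >> h.py <<'E'
def mr(P): return cv2.minAreaRect((P[:,:2]*1000).astype(np.float32))
def forkbar():
    for n in('top','side'):
        c=cam(n);X=cloud(c);hsv=cv2.cvtColor(c['pixels'],cv2.COLOR_RGB2HSV)
        ok=(c['depth']>0)&(hsv[...,1]<70)&(hsv[...,2]>110)&(X[...,0]>.5)&(X[...,0]<.69)
        y=X[...,1];z=X[...,2]
        m=ok&(y>.02)&(y<.165)&(z>.08)&(z<.13)
        P=X[m]
        for s,nm in((P[:,0]<.595,'prongL'),(P[:,0]>=.595,'prongR')):
            q=P[s];
            if len(q)>8: print(n,nm,len(q),'z',np.round(np.median(q[:,2]),4),'ymax',q[:,1].max().round(4),'x',q[:,0].min().round(4),q[:,0].max().round(4),'fit',np.polyfit(q[:,1],q[:,0],1).round(4))
        m=ok&(y>.165)&(y<.21)&(z>.1)&(z<.13);q=X[m];print(n,'bar',q.min(0).round(4),q.max(0).round(4),np.median(q,0).round(4))
E
python3 - <<'E'
from h import *
w=np.load('w2.npz');X=w['X'];h=cv2.cvtColor(w['px'],cv2.COLOR_RGB2HSV)
o=ctrl.get_obs()
m=(h[...,1]<60)&(h[...,2]>120)&(abs(X[...,2]-.1)<.02)
v=np.mgrid[:384,:512][0]
m&=v<240
P=X[m];L=P-o['ee_pos'];a=o['eef_rot'][2];L=np.c_[L[:,0]*np.cos(a)+L[:,1]*np.sin(a),-L[:,0]*np.sin(a)+L[:,1]*np.cos(a),L[:,2]]
print('fork in tool-yaw frame',mr(L),np.median(L[:,2]));A=np.c_[L[:,:2],np.ones(len(L))];print('plane',np.linalg.lstsq(A,L[:,2],rcond=None)[0])
forkbar()
E
```

```text
fork in tool-yaw frame ((63.561126708984375, -0.2995452880859375), (98.37650299072266, 158.3564453125), 89.71283721923828) -0.036313913223528727
plane [-9.85462202e-05  4.58640677e-03 -3.63308114e-02]
top prongL 100 z 0.1042 ymax 0.1234 x 0.5431 0.5625 fit [-0.008   0.5529]
top prongR 110 z 0.1049 ymax 0.122 x 0.6224 0.6422 fit [-0.0104  0.6329]
top bar [0.5479 0.1795 0.103 ] [0.6407 0.2084 0.1262] [0.5943 0.1886 0.1145]
side prongL 65 z 0.1036 ymax 0.0837 x 0.5406 0.5588 fit [0.0707 0.5469]
side prongR 27 z 0.1025 ymax 0.0988 x 0.6187 0.6384 fit [-0.1508  0.6383]
side bar [0.5438 0.1763 0.1059] [0.5955 0.2076 0.1184] [0.5717 0.1894 0.1119]
```

```bash

python3 -m creep '{"translation":[[-1,4,-2],[-1,12,-4],[-1,22,-4],[-1,32,-4],[-1,40,-4]],"yaw":[-0.01,-0.02,-0.026,-0.026,-0.026],"gripper":[255,255,255,255,255]}'
python3 -m creep '{"translation":[[0,7,0],[0,14,0],[0,20,0],[0,24,0],[0,24,0]],"yaw":[0,0,0,0,0],"gripper":[255,255,255,255,255]}'
python3 - <<'E'
from h import *
forkbar()
c=cam('side');cv2.imwrite('pics/s1.png',cv2.resize(c['pixels'][90:200,220:330,::-1],(600,600),interpolation=cv2.INTER_CUBIC))
E
```

```text
time_s: 6.97
ee_pos: [0.5936, 0.0154, 0.1377]
eef_rot: [-3.136, 0.004, 1.557]
force: [0.8, -0.3, -2.0]
grip_width: 0.02
time_s: 7.38
ee_pos: [0.5935, 0.0401, 0.1377]
eef_rot: [-3.136, 0.004, 1.558]
force: [0.2, -0.2, -1.4]
grip_width: 0.0195
top prongL 75 z 0.1022 ymax 0.1629 x 0.5451 0.5634 fit [0.0216 0.551 ]
top prongR 80 z 0.1021 ymax 0.1649 x 0.6087 0.6437 fit [0.1217 0.6169]
top bar [0.5463 0.1652 0.1002] [0.6418 0.2081 0.126 ] [0.5936 0.1879 0.1138]
side prongL 276 z 0.1005 ymax 0.1647 x 0.54 0.593 fit [-0.1404  0.5668]
side prongR 159 z 0.1001 ymax 0.1637 x 0.5965 0.6391 fit [0.154  0.6149]
side bar [0.6242 0.1665 0.1009] [0.6275 0.1716 0.1011] [0.6266 0.1711 0.1011]
```

View pics/s1.png

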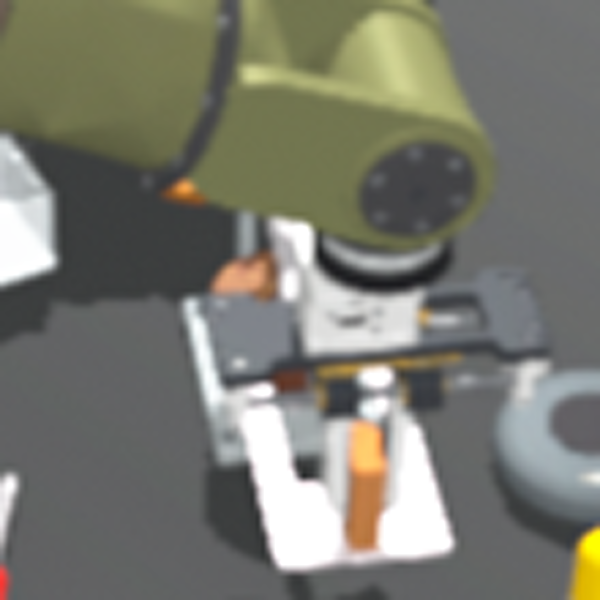

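The crop is mostly hidden by the gripper, but it shows the fork straight and on line. I'll advance 4 mm and pry.

```bash

python3 -m creep '{"translation":[[0,4,0],[0,4,3],[0,4,7],[0,4,12],[0,4,18]],"yaw":[0,0,0,0,0],"gripper":[255,255,255,255,255]}'
python3 -m creep '{"translation":[[0,0,6],[0,0,12],[0,1,18],[0,2,24],[0,4,32]],"yaw":[0,0,0,0,0],"gripper":[255,255,255,255,255]}'
python3 - <<'E'
from h import *
print(ctrl.get_obs()['force'])
c=cam('top');X=cloud(c)
hsv=cv2.cvtColor(c['pixels'],cv2.COLOR_RGB2HSV)
m=(hsv[...,1]<70)&(hsv[...,2]>100)&(X[...,0]>.53)&(X[...,0]<.66)&(X[...,1]>.17)&(X[...,1]<.37)&(X[...,2]>.1)
for y in np.arange(.17,.37,.015):
    q=X[m&(abs(X[...,1]-y)<.0075)]
    if len(q):print(round(y,3),len(q),q[:,2].min().round(3),np.median(q[:,2]).round(3),q[:,2].max().round(3))
cv2.imwrite('pics/t2.png',cv2.resize(c['pixels'][110:230,130:290,::-1],(800,600),interpolation=cv2.INTER_CUBIC))
E
```

```text
time_s: 7.95
ee_pos: [0.5935, 0.043, 0.1562]
eef_rot: [-3.136, 0.004, 1.557]
force: [-0.4, -0.6, -2.6]
grip_width: 0.0201
time_s: 8.37
ee_pos: [0.5934, 0.047, 0.1886]
eef_rot: [-3.136, 0.004, 1.557]
force: [-0.6, -0.1, -2.4]
grip_width: 0.0196
[-0.58076079 -0.11069234 -2.38062535]
0.17 20 0.144 0.15 0.157
0.185 79 0.147 0.158 0.17
0.2 68 0.145 0.155 0.167
0.215 16 0.143 0.15 0.158
0.23 17 0.135 0.148 0.154
0.245 21 0.102 0.143 0.149
0.26 17 0.103 0.137 0.144
0.275 14 0.125 0.135 0.142
0.29 18 0.118 0.128 0.136
0.305 17 0.114 0.125 0.133
0.32 24 0.104 0.118 0.127
0.335 49 0.107 0.123 0.177
0.35 28 0.102 0.183 0.194
0.365 16 0.172 0.178 0.189
```

View pics/t2.png

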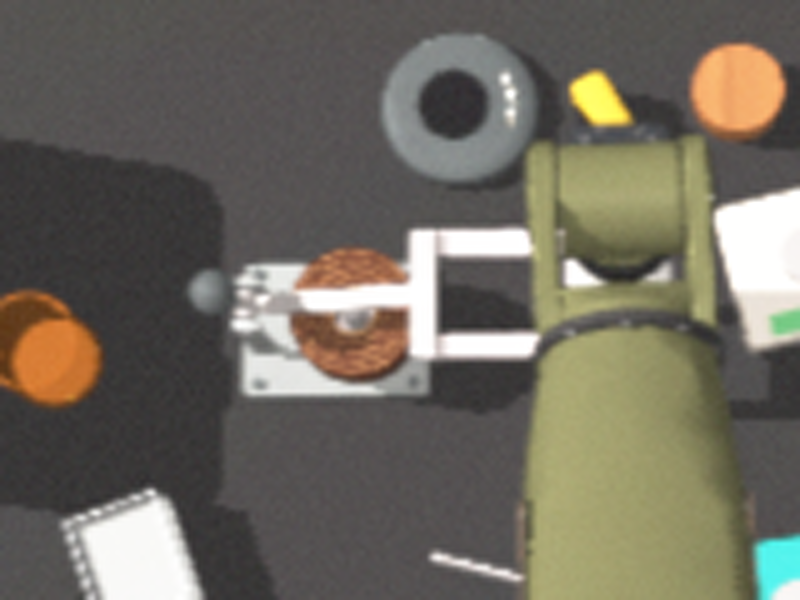

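The top view shows the bar lifting on both prongs (cross-piece at (425,295)), at roughly 0.3 rad. I'll continue.

```bash

python3 -m creep '{"translation":[[0,2,7],[0,4,14],[0,7,21],[0,10,28],[0,13,36]],"yaw":[0,0,0,0,0],"gripper":[255,255,255,255,255]}'
python3 -m creep '{"translation":[[0,3,5],[0,5,9],[0,5,9],[0,5,9],[0,5,9]],"yaw":[0,0,0,0,0],"gripper":[255,255,255,255,255]}'
python3 -m creep '{"translation":[[0,-10,0],[0,-30,0],[0,-60,0],[0,-90,0],[0,-120,0]],"yaw":[0,0,0,0,0],"gripper":[255,255,255,255,255]}'
python3 - <<'E'
from h import *
print(ctrl.get_obs()['force'])
for n in('top','side'):
    c=cam(n);X=cloud(c)
    hsv=cv2.cvtColor(c['pixels'],cv2.COLOR_RGB2HSV);S=hsv[...,1];g=c['depth']>0
    N=g&(X[...,0]>.53)&(X[...,0]<.66)&(X[...,1]>.17)
    q=X[N&(X[...,2]>.115)&(X[...,1]<.45)&(S<90)];print(n,'high',len(q),q.min(0).round(3),q.max(0).round(3))
    q=X[N&(X[...,2]>.078)&(X[...,2]<.098)&(X[...,1]<.32)&(S>80)];print('roll',cv2.minEnclosingCircle((q[:,:2]*1000).astype(np.float32)),np.median(q[:,2]),len(q))
    q=X[N&(X[...,2]>.098)&(X[...,2]<.112)&(X[...,1]<.29)];print('spindle',len(q),q.mean(0).round(4) if len(q) else '')
    q=X[N&(X[...,2]>.009)&(X[...,2]<.019)&(X[...,1]<.38)];print('base',mr(q))
    cv2.imwrite(f'pics/o{n}.png',cv2.resize(c['pixels'][110:230,130:290,::-1] if n=='top' else c['pixels'][80:200,220:380,::-1],(800,600),interpolation=cv2.INTER_CUBIC))
E
```

```text
time_s: 8.83
ee_pos: [0.5939, 0.0609, 0.2272]
eef_rot: [-3.138, 0.004, 1.557]
force: [-0.2, -0.2, -1.7]
grip_width: 0.0198
time_s: 9.25
ee_pos: [0.5938, 0.0658, 0.2357]
eef_rot: [-3.137, 0.004, 1.557]
force: [-0.7, -1.1, -1.2]
grip_width: 0.0199
time_s: 9.67
ee_pos: [0.5934, -0.0562, 0.2354]
eef_rot: [-3.137, 0.004, 1.557]
force: [-0.6, 0.7, -2.0]
grip_width: 0.0198
[-0.61046773  0.68179351 -2.02908549]
top high 196 [0.549 0.324 0.115] [0.644 0.402 0.279]
roll ((595.2977294921875, 255.1507568359375), 51.837188720703125) 0.08835892987645694 459
spindle 28 [0.5933 0.2533 0.1025]
base ((591.83984375, 273.0484619140625), (123.47464752197266, 206.35519409179688), 0.502143383026123)
side high 15 [0.571 0.319 0.115] [0.602 0.342 0.125]
roll ((590.50537109375, 255.3101806640625), 54.0061149597168) 0.08737105075076708 124
spindle 3 [0.5968 0.2591 0.105 ]
base ((587.5589599609375, 273.4583740234375), (150.4868927001953, 101.57157135009766), 89.55936431884766)
```

View pics/oside.png

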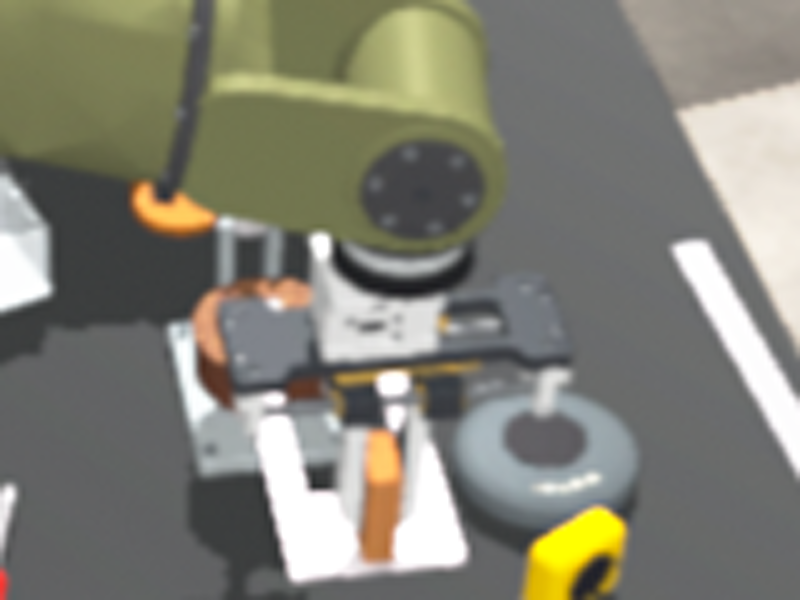

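The side view shows the bar up and gone past the posts; the cloud puts its end at z ≈ 0.28 behind the hinge, so it is open. I'll lower the fork in the free space between scale and holder, then go in under the roll.

```bash

python3 -m creep '{"translation":[[0,15,0],[0,40,0],[0,65,0],[0,80,0],[0,86,0]],"yaw":[0,0,0,0,0],"gripper":[255,255,255,255,255]}'
python3 -m creep '{"translation":[[0,0,-15],[0,0,-45],[0,0,-80],[0,0,-110],[0,0,-130]],"yaw":[0,0,0,0,0],"gripper":[255,255,255,255,255]}'
python3 -m creep '{"translation":[[0,0,-12],[0,0,-24],[0,0,-34],[0,0,-37],[0,0,-37]],"yaw":[0,0,0,0,0],"gripper":[255,255,255,255,255]}'
python3 - <<'E'
from h import *
o=ctrl.get_obs();print(o['ee_pos'],o['eef_rot'],o['force'])
for n in('top','side'):
    c=cam(n);X=cloud(c);hsv=cv2.cvtColor(c['pixels'],cv2.COLOR_RGB2HSV)
    g=(c['depth']>0)&(hsv[...,1]<70)&(hsv[...,2]>110)&(abs(X[...,0]-.594)<.06)&(abs(X[...,2]-.032)<.012)&(X[...,1]>.05)&(X[...,1]<.195)
    q=X[g]
    for s in(q[:,0]<.594,q[:,0]>=.594):
        p=q[s]
        if len(p):print(n,len(p),p[:,0].min().round(4),p[:,0].max().round(4),'ymax',p[:,1].max().round(4),'z',np.median(p[:,2]).round(4))
E
```

```text
time_s: 10.18
ee_pos: [0.593, 0.0305, 0.2351]
eef_rot: [-3.136, 0.004, 1.555]
force: [-1.0, -0.2, -1.0]
grip_width: 0.0199
time_s: 10.6
ee_pos: [0.5917, 0.0309, 0.102]
eef_rot: [-3.133, 0.004, 1.556]
force: [-0.6, 1.2, -1.6]
grip_width: 0.0197
time_s: 11.02
ee_pos: [0.5917, 0.031, 0.0647]
eef_rot: [-3.133, 0.004, 1.556]
force: [-0.4, -0.5, -1.2]
grip_width: 0.0198
[0.59170081 0.03095552 0.064688  ] [-3.13258255  0.0043188   1.55589902] [-0.44198575 -0.45270929 -1.21799839]
top 77 0.5444 0.5605 ymax 0.1792 z 0.0284
top 105 0.6218 0.6435 ymax 0.1783 z 0.0289
side 123 0.5394 0.5715 ymax 0.1459 z 0.0283
side 52 0.6199 0.6373 ymax 0.1539 z 0.0274
```

```bash

python3 -m creep '{"translation":[[1,8,4],[1,20,5],[1,34,5],[1,48,5],[1,60,5]],"yaw":[0,0,0.005,0.005,0.005],"gripper":[255,255,255,255,255]}'
python3 -m creep '{"translation":[[0,13,0],[0,26,0],[0,40,0],[0,52,0],[0,62,0]],"yaw":[0,0,0,0,0],"gripper":[255,255,255,255,255]}'
python3 -m creep '{"translation":[[0,1,0],[0,1,3],[0,1,6],[0,1,9],[0,1,11]],"yaw":[0,0,0,0,0],"gripper":[255,255,255,255,255]}' 60
python3 -m creep '{"translation":[[0,0,2],[0,0,4],[0,0,6],[0,0,8],[0,0,10]],"yaw":[0,0,0,0,0],"gripper":[255,255,255,255,255]}'
```

```text
time_s: 11.53
ee_pos: [0.5931, 0.0931, 0.071]
eef_rot: [-3.134, 0.004, 1.562]
force: [1.0, -0.4, -1.1]
grip_width: 0.0199
time_s: 11.95
ee_pos: [0.593, 0.1567, 0.0709]
eef_rot: [-3.134, 0.004, 1.563]
force: [-0.3, 0.2, -2.0]
grip_width: 0.0198
time_s: 12.37
ee_pos: [0.5932, 0.1571, 0.0826]
eef_rot: [-3.135, 0.004, 1.562]
force: [0.2, 0.6, -0.8]
grip_width: 0.02
time_s: 12.78
ee_pos: [0.5931, 0.157, 0.0926]
eef_rot: [-3.135, 0.004, 1.562]
force: [-0.2, 0.4, -4.0]
grip_width: 0.0196
```

```bash
cat >> h.py <<'E'
def roll(zlo=.08,zhi=.3,yc=None):
    for n in('top','side'):
        c=cam(n);X=cloud(c);hsv=cv2.cvtColor(c['pixels'],cv2.COLOR_RGB2HSV)
        o=ctrl.get_obs();a=o['eef_rot'][2];r=o['ee_pos'][:2]+.1*np.array([np.cos(a),np.sin(a)]) if yc is None else np.array(yc)
        m=(c['depth']>0)&(hsv[...,1]>80)&(np.hypot(X[...,0]-r[0],X[...,1]-r[1])<.075)&(X[...,2]>zlo)&(X[...,2]<zhi)
        q=X[m]
        if len(q)<10: print(n,'no roll');continue
        zt=np.percentile(q[:,2],80);q=q[q[:,2]>zt-.012]
        print(n,len(q),'ctr',np.round(cv2.minEnclosingCircle((q[:,:2]*1000).astype(np.float32)),1) if 0 else cv2.minEnclosingCircle((q[:,:2]*1000).astype(np.float32)),'ztop',np.median(q[:,2]).round(4),'tilt',np.linalg.lstsq(np.c_[q[:,:2],np.ones(len(q))],q[:,2],rcond=None)[0][:2].round(3))
E
python3 -c "
from h import *
o=ctrl.get_obs();print(o['ee_pos'],o['force'],o['moment']);roll()"
```

```text
[0.59313422 0.1570263  0.09261122] [-0.17085303  0.36947794 -4.02276129] [-0.35306777  0.05373367  0.0257745 ]
top 352 ctr ((596.3861083984375, 254.55210876464844), 52.382850646972656) ztop 0.097 tilt [-0.004 -0.001]
side 91 ctr ((583.9287109375, 237.45567321777344), 38.75886535644531) ztop 0.0944 tilt [0.036 0.042]
```

```bash

python3 -m creep '{"translation":[[0,0,5],[0,0,13],[0,0,23],[0,0,31],[0,0,36]],"yaw":[0,0,0,0,0],"gripper":[255,255,255,255,255]}'
python3 -m creep '{"translation":[[0,0,6],[0,0,16],[0,0,28],[0,0,38],[0,0,44]],"yaw":[0,0,0,0,0],"gripper":[255,255,255,255,255]}'
python3 -m creep '{"translation":[[0,0,4],[0,0,8],[0,0,11],[0,0,12],[0,0,12]],"yaw":[0,0,0,0,0],"gripper":[255,255,255,255,255]}'
python3 - <<'E'
from h import *
o=ctrl.get_obs();print(o['ee_pos'],o['force'],o['moment']);roll()
c=cam('top');X=cloud(c);hsv=cv2.cvtColor(c['pixels'],cv2.COLOR_RGB2HSV)
m=(c['depth']>0)&(np.hypot(X[...,0]-.64,X[...,1]+.107)<.04)&(abs(X[...,2]-.058)<.01)&(hsv[...,1]<60)
print('pan',m.sum(),mr(X[m]),X[m].mean(0))
c=cam('side');X=cloud(c);print(c['depth'].shape)
q=X[(c['depth']>0)&(X[...,2]>.13)&(X[...,1]>.3)&(X[...,1]<.5)&(abs(X[...,0]-.594)<.06)];print('bar',len(q),q.min(0) if len(q) else'',q.max(0) if len(q) else '')
cv2.imwrite('pics/t3.png',cv2.resize(cam('top')['pixels'][100:280,130:370,::-1],(800,600),interpolation=cv2.INTER_CUBIC))
E
```

```text
time_s: 13.3
ee_pos: [0.5938, 0.1572, 0.1308]
eef_rot: [-3.137, 0.004, 1.562]
force: [-0.1, 0.1, -3.3]
grip_width: 0.0196
time_s: 13.72
ee_pos: [0.5942, 0.1573, 0.1768]
eef_rot: [-3.139, 0.003, 1.562]
force: [0.7, 0.3, -3.8]
grip_width: 0.0196
time_s: 14.13
ee_pos: [0.5942, 0.1573, 0.1888]
eef_rot: [-3.139, 0.003, 1.562]
force: [0.6, 0.9, -4.0]
grip_width: 0.0198
[0.59418403 0.15732883 0.18877267] [ 0.56841079  0.85316447 -3.97688309] [-0.34643951  0.04560922  0.00899724]
top 400 ctr ((597.2981567382812, 254.36859130859375), 53.33723831176758) ztop 0.1931 tilt [-0.009 -0.002]
side 139 ctr ((585.7338256835938, 240.21583557128906), 43.46458435058594) ztop 0.1904 tilt [0.04  0.034]
pan 95 ((640.2263793945312, -107.01341247558594), (42.11583709716797, 43.75727462768555), 42.335147857666016) [ 0.64030651 -0.10676249  0.05885386]
(384, 512)
bar 0
```

View pics/t3.png

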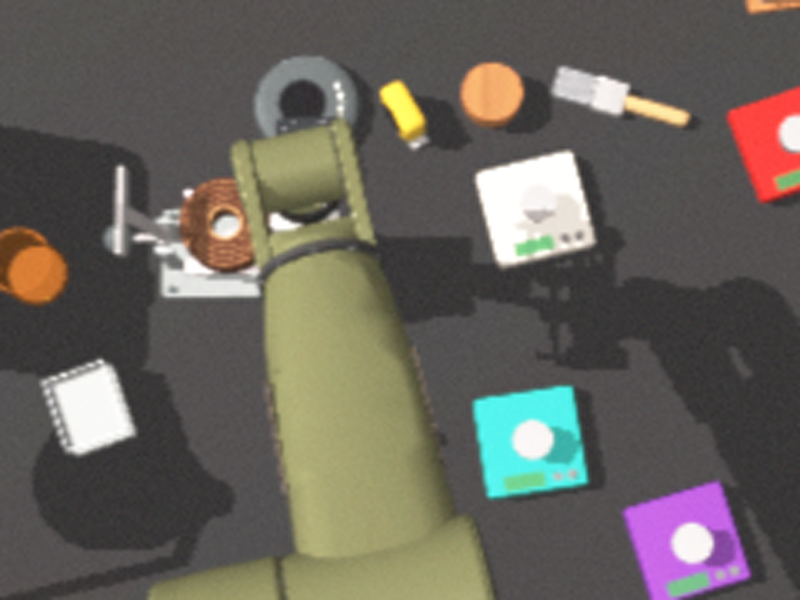

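The roll is off the spindle and level on the fork at (222,225), with the bar open at (120,210). Next I'll use the wrist camera to find the roll in the fork frame.

```bash
python3 - <<'E'
from h import *
from scipy.optimize import least_squares
o,c,X=wrist('w3')
h=cv2.cvtColor(c['pixels'],cv2.COLOR_RGB2HSV)
a=o['eef_rot'][2];L=X-o['ee_pos'];f=L[...,0]*np.cos(a)+L[...,1]*np.sin(a);s=-L[...,0]*np.sin(a)+L[...,1]*np.cos(a)
zt=L[...,2]
m=(h[...,1]>70)&(f>.03)&(abs(zt-.004)<.008)
print(m.sum(),np.median(zt[m]))
F=f[m];S=s[m]
print(F.min(),F.max(),S.min(),S.max())
# boundary: rim per angle about guess
def fit(c0):
    th=np.arctan2(S-c0[1],F-c0[0]);r=np.hypot(F-c0[0],S-c0[1]);P=[]
    for t in np.arange(-np.pi,np.pi,.1):
        k=abs(th-t)<.05
        if k.sum()>5:
            i=np.argsort(r[k])[-3:];P.append(np.c_[F[k],S[k]][i].mean(0))
    return np.array(P)
c0=np.array([.097,0])
for _ in range(3):
    P=fit(c0);P=P[np.hypot(*(P-c0).T)>.047]
    c0=least_squares(lambda c:np.hypot(*(P-c).T)-.052,c0,loss='soft_l1',f_scale=.001).x
print('roll in fork frame',c0.round(4),len(P))
E
```

```text
24773 0.002738867024867503
0.04897977343972013 0.13017715084551137 -0.05325275414235801 0.05002842235265927
roll in fork frame [ 0.1015 -0.0017] 45
```

View pics/w3.png

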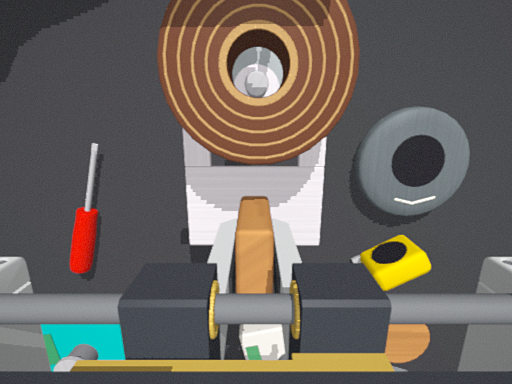

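```bash

python3 -m creep '{"translation":[[0,-4,0],[0,-12,0],[0,-22,0],[0,-34,0],[0,-47,0]],"yaw":[0,0,0,0,0],"gripper":[255,255,255,255,255]}'
python3 -m creep '{"translation":[[0,-14,0],[-1,-28,0],[-1,-42,0],[-2,-56,0],[-2,-70,0]],"yaw":[-0.01,-0.03,-0.06,-0.09,-0.13],"gripper":[255,255,255,255,255]}'
python3 -m creep '{"translation":[[0,-14,0],[-1,-28,0],[-2,-42,0],[-2,-56,0],[-3,-70,0]],"yaw":[-0.03,-0.06,-0.09,-0.12,-0.15],"gripper":[255,255,255,255,255]}'
python3 -m creep '{"translation":[[0,-14,0],[-1,-28,0],[-2,-42,0],[-2,-56,0],[-3,-70,0]],"yaw":[-0.03,-0.06,-0.09,-0.12,-0.15],"gripper":[255,255,255,255,255]}'
python3 -m creep '{"translation":[[0,-14,0],[-1,-28,0],[-2,-40,0],[-2,-50,0],[-2,-57,0]],"yaw":[-0.03,-0.06,-0.08,-0.09,-0.1],"gripper":[255,255,255,255,255]}'
python3 - <<'E'
from h import *
o=ctrl.get_obs();roll()
a=o['eef_rot'][2];R=np.array([[np.cos(a),-np.sin(a)],[np.sin(a),np.cos(a)]])
print(o['ee_pos'],a,'to go',1000*(np.array([.640,-.107])-o['ee_pos'][:2]-R@[.1,-.0017]))
E
```

```text
time_s: 14.85
ee_pos: [0.5941, 0.1088, 0.1886]
eef_rot: [-3.139, 0.003, 1.562]
force: [0.2, 0.9, -4.9]
grip_width: 0.0196
time_s: 15.27
ee_pos: [0.5919, 0.0373, 0.1887]
eef_rot: [-3.139, 0.003, 1.428]
force: [-0.5, -0.2, -4.3]
grip_width: 0.0197
time_s: 15.68
ee_pos: [0.5889, -0.0341, 0.1886]
eef_rot: [-3.139, 0.003, 1.275]
force: [-0.7, 0.5, -4.7]
grip_width: 0.0198
time_s: 16.1
ee_pos: [0.5859, -0.1054, 0.1887]
eef_rot: [-3.139, 0.003, 1.122]
force: [0.4, 0.2, -2.9]
grip_width: 0.0198
time_s: 16.52
ee_pos: [0.5837, -0.1637, 0.1886]
eef_rot: [-3.139, 0.003, 1.021]
force: [-0.2, -0.6, -4.1]
grip_width: 0.0194
top 508 ctr ((637.7647705078125, -79.60746765136719), 52.6494026184082) ztop 0.1926 tilt [0.004 0.002]
side 102 ctr ((637.4913940429688, -82.32688903808594), 53.285099029541016) ztop 0.1908 tilt [0.031 0.004]
[ 0.58373295 -0.16368477  0.18864125] 1.0206850922359916 to go [  2.53964828 -27.67313792]
```

```bash

python3 -m creep '{"translation":[[1,-8,0],[2,-17,0],[2.5,-24,0],[2.5,-27.5,0],[2.5,-27.5,0]],"yaw":[0,0,0,0,0],"gripper":[255,255,255,255,255]}'
python3 -m creep '{"translation":[[0,0,-5],[0,0,-15],[0,0,-28],[0,0,-40],[0,0,-50]],"yaw":[0,0,0,0,0],"gripper":[255,255,255,255,255]}'
python3 -m creep '{"translation":[[0,0,-8],[0,0,-16],[0,0,-23],[0,0,-28],[0,0,-31]],"yaw":[0,0,0,0,0],"gripper":[255,255,255,255,255]}'
python3 - <<'E'
from h import *
o=ctrl.get_obs();roll()
a=o['eef_rot'][2];R=np.array([[np.cos(a),-np.sin(a)],[np.sin(a),np.cos(a)]])
print(o['ee_pos'],a,o['force'],'to go',1000*(np.array([.640,-.107])-o['ee_pos'][:2]-R@[.1,-.0017]))
E
```

```text
time_s: 17.03
ee_pos: [0.5862, -0.1917, 0.1884]
eef_rot: [-3.139, 0.003, 1.02]
force: [-0.4, 0.3, -3.7]
grip_width: 0.0196
time_s: 17.45
ee_pos: [0.5858, -0.1913, 0.1365]
eef_rot: [-3.137, 0.004, 1.02]
force: [-0.6, -0.4, -3.7]
grip_width: 0.0199
time_s: 17.87
ee_pos: [0.5858, -0.1912, 0.1048]
eef_rot: [-3.137, 0.004, 1.02]
force: [0.1, 0.4, -4.1]
grip_width: 0.0195
top 482 ctr ((639.3820190429688, -106.51704406738281), 52.81334686279297) ztop 0.1085 tilt [-0.01   0.003]
side 113 ctr ((638.6682739257812, -109.4056396484375), 51.02168655395508) ztop 0.1068 tilt [-0.038  0.037]
[ 0.58575611 -0.19120536  0.10483746] 1.0204021855672472 [ 0.09869983  0.38059967 -4.05339901] to go [ 0.49263038 -0.13734697]
```

```bash

python3 -m creep '{"translation":[[0,0,-2],[0,0,-5],[0,0,-8],[0,0,-10],[0,0,-12]],"yaw":[0,0,0,0,0],"gripper":[255,255,255,255,255]}'
python3 -m creep '{"translation":[[0,0,-2],[0,0,-4],[0,0,-6],[0,0,-7],[0,0,-7]],"yaw":[0,0,0,0,0],"gripper":[255,255,255,255,255]}'
python3 - <<'E'
from h import *
o=ctrl.get_obs();roll();print(o['ee_pos'],o['force'])
E
```

```text
time_s: 18.38
ee_pos: [0.5859, -0.1912, 0.0932]
eef_rot: [-3.137, 0.004, 1.02]
force: [-0.0, 0.9, -2.1]
grip_width: 0.0197
time_s: 18.8
ee_pos: [0.5858, -0.1912, 0.086]
eef_rot: [-3.137, 0.004, 1.02]
force: [0.3, 0.0, -2.4]
grip_width: 0.0196
top 449 ctr ((637.677001953125, -108.47119140625), 52.12834167480469) ztop 0.0996 tilt [-0.002  0.002]
side 123 ctr ((636.6148071289062, -109.6153793334961), 52.28046798706055) ztop 0.0973 tilt [0.013 0.01 ]
[ 0.58584717 -0.19121214  0.08596352] [ 2.58681188e-01  1.42136840e-03 -2.40591901e+00]
```

```bash

python3 -m creep '{"translation":[[-3,-5,0],[-8,-13,0],[-14,-22,0],[-20,-32.5,0],[-26,-42.5,0]],"yaw":[0,0,0,0,0],"gripper":[255,255,255,255,255]}'
python3 -m creep '{"translation":[[-7,-11.5,0],[-15,-24.5,0],[-24,-39,0],[-34,-55.5,0],[-42,-68.5,0]],"yaw":[0,0,0,0,0],"gripper":[255,255,255,255,255]}'
python3 - <<'E'
from h import *
o=ctrl.get_obs();print(o['ee_pos'],o['force']);roll(yc=[.639,-.107])
c=cam('side');cv2.imwrite('pics/s4.png',cv2.resize(c['pixels'][180:360,210:450,::-1],(800,600),interpolation=cv2.INTER_CUBIC))
E
```

```text
time_s: 19.32
ee_pos: [0.5591, -0.2351, 0.0863]
eef_rot: [-3.137, 0.004, 1.02]
force: [0.4, -0.0, -1.8]
grip_width: 0.0197
time_s: 19.73
ee_pos: [0.5157, -0.3056, 0.0864]
eef_rot: [-3.138, 0.004, 1.019]
force: [0.6, -0.3, -1.1]
grip_width: 0.0196
[ 0.51570282 -0.30563876  0.08638472] [ 0.62271145 -0.32807877 -1.09977   ]
top 464 ctr ((639.4205322265625, -107.3235092163086), 52.3574104309082) ztop 0.099 tilt [ 0.007 -0.007]
side 441 ctr ((636.7889404296875, -108.5221176147461), 53.90556335449219) ztop 0.0972 tilt [0.007 0.017]
```

View pics/s4.png

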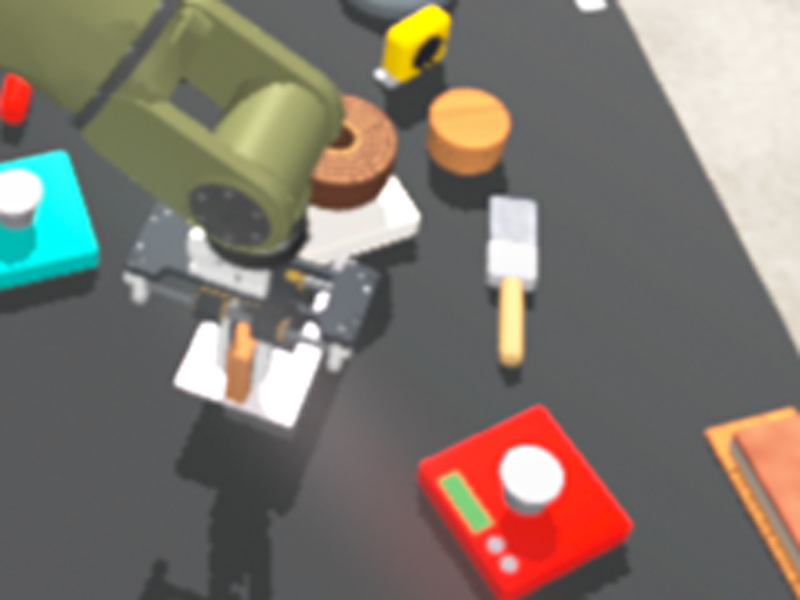

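The side view shows the roll flat on the white scale's pan at (345,150) with the fork clear of it. Next I'll return the fork to its original spot.

```bash

python3 -m creep '{"translation":[[-10,-6,5],[-28,-12,15],[-46,-15,30],[-64,-15,40],[-79,-15,50]],"yaw":[0,0,0,0,0],"gripper":[255,255,255,255,255]}'
python3 -m creep '{"translation":[[0,0,0],[0,0,0],[0,0,0],[0,0,0],[0,0,0]],"yaw":[-0.05,-0.15,-0.25,-0.35,-0.45],"gripper":[255,255,255,255,255]}'
python3 -m creep '{"translation":[[0,0,0],[0,0,0],[0,0,0],[0,0,0],[0,0,0]],"yaw":[-0.1,-0.2,-0.3,-0.4,-0.5],"gripper":[255,255,255,255,255]}'
python3 -m creep '{"translation":[[0,0,0],[0,0,-10],[0,0,-25],[0,0,-40],[0,0,-55]],"yaw":[-0.1,-0.2,-0.3,-0.37,-0.37],"gripper":[255,255,255,255,255]}'
python3 -m creep '{"translation":[[0,0,-10],[0,0,-20],[0,0,-27],[0,0,-32],[0,0,-34]],"yaw":[0,0,0,0,0],"gripper":[255,255,255,255,255]}'
```

```text
time_s: 20.3
ee_pos: [0.436, -0.3199, 0.1372]
eef_rot: [-3.138, 0.004, 1.018]
force: [-0.2, 0.1, -0.7]
grip_width: 0.0199
time_s: 20.72
ee_pos: [0.4358, -0.3198, 0.1376]
eef_rot: [-3.138, 0.004, 0.564]
force: [0.1, 0.6, -0.9]
grip_width: 0.0198
time_s: 21.13
ee_pos: [0.4356, -0.3195, 0.1379]
eef_rot: [-3.138, 0.003, 0.059]
force: [0.2, -0.7, -1.6]
grip_width: 0.0199
time_s: 21.55
ee_pos: [0.4355, -0.3193, 0.0827]
eef_rot: [-3.138, 0.003, -0.315]
force: [0.2, 0.2, -0.9]
grip_width: 0.0195
time_s: 21.97
ee_pos: [0.4354, -0.3193, 0.0483]
eef_rot: [-3.138, 0.003, -0.315]
force: [-1.4, 0.2, -1.4]
grip_width: 0.0196
```

```bash

python3 -m creep '{"translation":[[0,0,-1.5],[0,0,-3],[0,0,-4.5],[0,0,-5.5],[0,0,-5.5]],"yaw":[0,0,0,0,0],"gripper":[255,255,255,255,255]}'
python3 -m creep '{"translation":[[0,0,0],[0,0,0],[0,0,0],[0,0,0],[0,0,0]],"yaw":[0,0,0,0,0],"gripper":[150,0,0,0,0]}'
python3 -m creep '{"translation":[[0,0,0],[0,0,0],[0,0,0],[0,0,0],[0,0,0]],"yaw":[0,0,0,0,0],"gripper":[0,0,0,0,0]}'
python3 -m creep '{"translation":[[0,0,0],[0,0,0],[0,0,0],[0,0,0],[0,0,0]],"yaw":[0,0,0,0,0],"gripper":[0,0,0,0,0]}'
```

```text
time_s: 22.38
ee_pos: [0.4355, -0.3194, 0.043]
eef_rot: [-3.139, 0.003, -0.314]
force: [0.2, 0.4, -1.8]
grip_width: 0.0199
time_s: 22.8
ee_pos: [0.4355, -0.3194, 0.0431]
eef_rot: [-3.139, 0.003, -0.315]
force: [0.3, 0.1, -0.8]
grip_width: 0.0496
time_s: 23.22
ee_pos: [0.4355, -0.3194, 0.0431]
eef_rot: [-3.139, 0.003, -0.314]
force: [0.1, 0.7, 0.2]
grip_width: 0.0833
time_s: 23.63
ee_pos: [0.4356, -0.3194, 0.0431]
eef_rot: [-3.139, 0.003, -0.314]
force: [-0.4, -0.2, 0.5]
grip_width: 0.0942
```

```bash

python3 -m creep '{"translation":[[0,0,10],[0,0,40],[0,0,80],[0,0,120],[0,0,150]],"yaw":[0,0,0,0,0],"gripper":[0,0,0,0,0]}'
python3 -m creep '{"translation":[[-10,-5,15],[-20,-10,30],[-30,-15,45],[-30,-15,50],[-30,-15,50]],"yaw":[0,0,0,0,0],"gripper":[0,0,0,0,0]}'
python3 - <<'E'
from h import *
roll(yc=[.639,-.107])
c=cam('top');X=cloud(c)
q=X[(c['depth']>0)&(X[...,2]>.13)&(X[...,1]>.3)&(X[...,1]<.45)&(abs(X[...,0]-.594)<.06)];print('bar',q.min(0).round(3),q.max(0).round(3))
cv2.imwrite('pics/tend.png',cv2.resize(c['pixels'][60:330,30:450,::-1],(800,514)))
o,c,X=wrist();h=cv2.cvtColor(c['pixels'],cv2.COLOR_RGB2HSV)
m=(h[...,1]<60)&(h[...,2]>120)&(abs(X[...,2]-.006)<.01)&(np.hypot(X[...,0]-.5,X[...,1]+.34)<.12);print('fork z',np.nanmin(X[m],0),np.nanmax(X[m],0),np.median(X[m][:,2]))
E
```

```text
time_s: 24.05
ee_pos: [0.4357, -0.3195, 0.1972]
eef_rot: [-3.14, -0.0, -0.314]
force: [0.2, -1.2, -0.5]
grip_width: 0.094
time_s: 24.47
ee_pos: [0.4059, -0.3348, 0.2489]
eef_rot: [-3.141, -0.003, -0.315]
force: [-0.5, 0.1, -0.5]
grip_width: 0.0939
top 460 ctr ((638.6256103515625, -107.69497680664062), 51.96983337402344) ztop 0.099 tilt [-0.004  0.004]
side 767 ctr ((634.9151611328125, -108.07858276367188), 54.123069763183594) ztop 0.0973 tilt [0.003 0.012]
bar [0.55  0.332 0.134] [0.644 0.391 0.278]
fork z [ 0.40016239 -0.41341142 -0.00282506] [ 0.59543426 -0.26488868  0.01468211] 0.005328923885006012
```

View pics/tend.png

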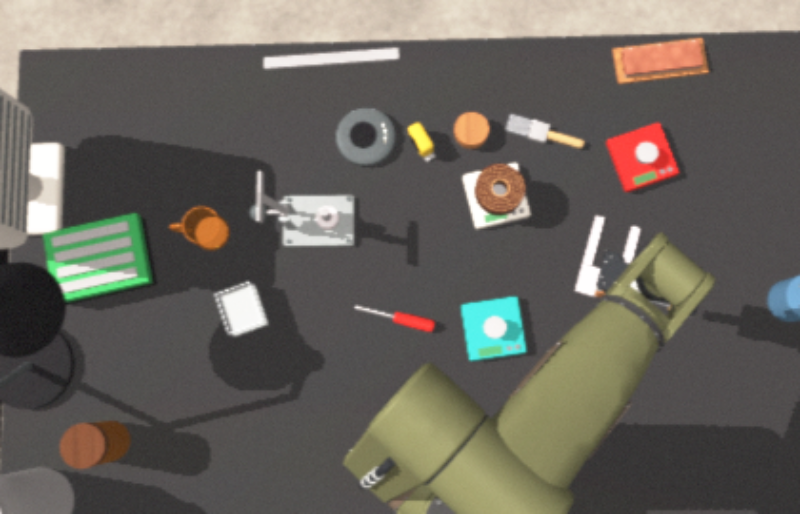

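The final top view shows the roll on the white scale at (500,188), the bar open at (260,195), the fork flat at (605,260), and the bystanders where they were. I'll hand in.

```bash
python3 -c "
from station import ctrl
print(ctrl.hand_in())"
```

```text
the job is handed in; nothing more can be done
None
```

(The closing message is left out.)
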